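# Lift the pliers basket out of the soak tub with the lifting hook

## Task

The pliers in the drained soak tub have to drip off: take the two-pronged lifting hook from its stand, catch the wire basket's swing handle with it, lift the basket out with the pliers in it and set it down gently, flat inside the rim of the shallow instrument tray. Then unhook it and hang the lifting hook back in its stand. The gripper itself must not touch the wet basket or its handle, the basket must stay about level, and the other things on the worktop are to be left alone.

Things in the scene. Friction and masses are not known exactly. Their poses are not given: they have to be found in the camera images.
- tub: open soak tub of grey plastic, fixed to the worktop, outside 136 mm (its x) by 232 mm (its y), rim 60 mm high, walls 5 mm, inner floor 9 mm above the worktop. Origin: centre of its underside. The basket stands in it, 6 to 25 mm from the walls.
- basket: open steel wire basket, 94 mm (its x) by 190 mm (its y), 44 mm high on 4 mm feet, 0.25 to 0.45 kg with its handle; the two pliers lie loose in it (0.09 kg each). Origin: centre of its underside, z up. Swing-handle pivots on its end walls, 40 mm above the origin.
- handle (a joint): angle of the basket's swing handle about the basket's y axis: 0 upright, positive leaning to the basket's +x, negative to -x, stops at +-0.85 rad. A stiff pivot (0.018 N m): it stays at any angle it is left at.
- handle_bar (a point): middle of the handle's straight top bar: a round steel bar 6 mm thick, 172 mm of it straight, along the basket's y axis, 70 mm from the pivot line (so 110 mm above the basket's underside when the handle is upright).
- lifter: upright lifting hook, 0.12 kg: black grip tab on top, under it a steel collar (24 mm along x, 30 along y, 4 thick; origin at the centre of its underside), a 7 mm stem down to a 56 mm cross bar along y, and from that two J-shaped prongs of 6 mm rod at y = +-25 mm, opening to its +x, lowest point 82 mm below the origin. Not reported while held; it then moves with the tool.
- lifter_grip (a point): centre of the lifter's grip tab, 30 mm above the collar's underside. Tab: 14 mm thick along the lifter's x, 36 mm wide along its y, 46 mm high (4 to 50 mm above the origin); pinch it from above across the thickness.
- lifter_seat (a point): where the axis of a 6 mm bar rests in the prongs: 73 mm below the collar's underside, on the stem axis. The prongs' backs are at x = -11 mm, their tips at x = +12 mm with tops 68 mm below the origin, the cross bar's underside 35 mm below it: a bar enters and leaves from the +x side between those heights.
- stand: the hook's stand, fixed: foot 100 by 64 mm, post at its x = +42 mm, 104 mm high, and a level fork of two prongs along its x, 16 mm apart inside, open to its -x, ending at x = -20 mm in upturned tips 5 mm high (109 mm above the worktop). The lifter's stem hangs between the prongs, collar on top, its axes parallel to the stand's (within 0.03 rad). Origin: on the worktop under the hanging place.
- stand_seat (a point): the hanging place on the fork, 104 mm above the worktop: where the lifter's origin belongs. To take the lifter out, raise it 10 to 16 mm over the tips, then draw it 45 mm or more along the stand's -x (its cross bar cannot pass up through the fork); hang it back the reverse way.
- tray: loose shallow pale metal instrument tray, 137 mm (its x) by 257 mm (its y), rim 18 mm high; inside the rim 118 by 238 mm, floor 2 mm thick. Origin: centre of its underside.
- pliers_a: orthodontic pliers, 144 mm long, lying in the basket; origin at their middle, on the underside.
- pliers_b: orthodontic pliers, 149 mm long, lying in the basket beside the others; origin at their middle, on the underside.
- bur_block: bystander: bur block, 24 x 60 x 38 mm; origin under its centre.
- dappen_dish: bystander: small glass dish, 33 x 33 x 25 mm; origin under its centre.
- marking_pencil: bystander: pencil, 124 mm long; origin under its centre.
- syringe: bystander: black and red syringe, 160 mm long, 16 mm high; origin under its centre.
- mixing_slab: bystander: flat white mixing slab, 60 x 90 x 10 mm; origin under its centre.
- penlight: bystander: penlight, 123 mm long, 15 mm high; origin under its centre.

How it is judged:
By the outcome, as a careful person would: the job done as asked, in the order asked, and still so for the second after the job is handed in, with the robot touching nothing.
It also fails if it takes over 67 s, if anything falls off the work surface, if the arm or the gripper's body presses on something with over 40 N, if the wrist force passes 120 N, or if a joint passes its speed limit or range.

## Robot

A 6-joint arm with a two-finger parallel gripper is mounted at the origin on a cart in front of the work surface, level with it; the furniture and walls round the work are solid. World frame = base frame: x ahead of the robot, y to its left, z up, the work surface at z = 0. Lengths are in m, angles in rad, forces in N, time in s.
With the tool pointing down it reaches from about 0.375 to 0.975 m from the base axis. Payload 3.8 kg.
Tool frame: the origin (TCP) lies midway between the tips of the shut fingers; the grasp point (between the pads) lies 19 mm behind it; z points along the fingers, y is the line along which they close (so a half turn about z gives the same grasp; the last joint's range is limited). The gripper opens to 85 mm and grips with 20 to 120 N. Pads are 22 mm wide; open, the fingers measure 114 mm over their backs; the gripper's body (76 mm by 85 mm) begins 54 mm behind the grasp point. The pads swing forward as they close: fully open they stand 13 mm farther back than shut.
Start: joints at [1.168, 0.264, 1.604, -0, 1.274, -0.037], TCP at [0.241, 0.63, 0.21] pointing down, gripper open.
Joint ranges: [-2.63, 2.63], [-0.94, 2.18], [0.31, 2.57], [-1.31, 4.45], [0, 2.66], [-2.55, 2.55]. Speed limits (rad/s): [2.57, 2.57, 3.14, 3.14, 3.14, 3.14].

## Interface

Orientations are given as a rotation vector (axis times angle).
In Python, from workcell import status, read_camera, workorder, masks_of gives the robot as it stands.
- The arm moves only by the tool drive_tool, never from a script. Its argument "rows" is a list of rows, each a list of 7 numbers: the turn, a rotation vector about the tool's x, y, z in degrees, then the shift along the tool's x, y, z in m, then the opening, from 0 (shut) to 1 (fully open). In form: [[ax, ay, az, tx, ty, tz, claw], ...]. A call has 1 to 8 rows; each row shifts and turns the commanded pose from where the row before left it, along the tool's axes as they then stand; what a row does not reach is not made up. A row lasts 1/12 s, in which the tool goes at most 41.7 mm and 7.16 degrees, less where a joint would pass 70% of its speed; a pose out of reach is approached as far as the arm can. A call is refused whole if a number of a shift passes 0.0417 or a number of a turn 7.16, either way. A call with a gripper value outside its range is refused whole. The fingers move at their own pace and stop on an object; "force" is the grip in N (left out, the last holds). Time passes only in rows, so rows that do not move let the fingers close. It gives the time, the measured TCP pose, the force, the opening and the grip force at its end, in the units of the state.
- status.read_state(): the state, without advancing time (a new reading comes with each control period).
- read_camera(name): name is "side" or "top" or "wrist"; returns a dict with "color" (400x640x3 uint8, red, green, blue), "intrinsics" (3x3 intrinsics, pixels), "world_from_camera" (4x4, takes a point from camera to world coordinates); the wrist camera has in their place "mount" (4x4, takes a point from camera to tool coordinates, whose origin is the TCP and whose axes are the flange's). Camera axes: x right, y up, looking along -z (the intrinsics and any distortion apply to the point x, -y, -z); pixel columns grow to the right and rows downward; lengths in m; the calibration is good to about 2 mm. A picture is of the moment at which its call begins: read the wrist's pose just before it. There is no depth.
- workorder.finish_job(): hands the job in; it is judged then, once.
Trained networks look in a picture, given as the dict that the camera call returned (one of the last four; its "shot" number tells which), for a name from the list of things; names that differ only in an ending like _2 or _b are one class to them, and where a whole thing is asked for, a point or a joint stands for the part that bears it (a point fixed in the world has none). Each returns a list of dicts, best first, with "score" (0 to 1); they miss things now and then, are a little off and sometimes report something else, mostly with a low value. They report only what shows in the picture. A call takes as long as a camera call.
- masks_of(picture, name): "mask" (400x640 bool, what is visible of it) and "bbox" ([left, top, right, bottom] in pixels, round what is visible of it).
The state is a dict: "time": time; "q": joint angles; "joint_vel": joint speeds; "joint_torque": joint torques, N m; "tool_pos": TCP position; "tcp_rot": TCP orientation; "wrist_force": force on the tool from outside, world axes, zero at the start; "torque": the same for the moment, N m; "width": opening from 0.0 (shut) to 1.0 (fully open); "grip_force": force on a finger pad.
Only numpy, scipy, OpenCV 4.12 (cv2) and the standard library are available. Lean on these libraries where they do the work, as an engineer would, in place of code of your own. Each camera call takes 0.05 s, during which the arm holds its last target. There are 200 camera calls.

## Working session

There is one attempt and no reset: what is moved stays moved. The work goes in short steps, Python scripts to look and compute and a tool call to move; the robot and the scene stay as the last step left them, time stands still between calls to the robot, and variables do not carry over. Pictures are saved under pics/ and viewed, at most 10 in all, crops included, and the job is handed in when it is done.

Besides the shell and the picture viewer there is one more tool, called after "Emit:" by a JSON object that holds its "fn" and its "kwargs". drive_tool: Moves the arm, as the interface text tells. Its arguments: {"type":"object","properties":{"rows":{"type":"array"},"force":{"type":"number"}},"required":["rows"]}

```bash
mkdir -p pics; ls; cat > h.py <<'E'
import numpy as np, cv2, json
from workcell import status, read_camera, workorder, masks_of
from scipy.spatial.transform import Rotation as R
def shot(n):
    s=status.read_state(); p=read_camera(n)
    if 'mount' in p:
        T=np.eye(4);T[:3,:3]=R.from_rotvec(s['tcp_rot']).as_matrix();T[:3,3]=s['tool_pos'];p['W']=T@np.array(p['mount'])
    else: p['W']=np.array(p['world_from_camera'])
    p['K']=np.array(p['intrinsics']); return p
def save(p,f,crop=None,k=1):
    im=p['color'][:,:,::-1]
    if crop: im=im[crop[1]:crop[3],crop[0]:crop[2]]
    cv2.imwrite('pics/'+f,cv2.resize(im,None,fx=k,fy=k,interpolation=cv2.INTER_CUBIC))
def back(p,uv,z):
    uv=np.atleast_2d(uv).astype(float);K=p['K']
    d=np.c_[(uv[:,0]-K[0,2])/K[0,0],-(uv[:,1]-K[1,2])/K[1,1],-np.ones(len(uv))]@p['W'][:3,:3].T
    o=p['W'][:3,3]; return o+d*((z-o[2])/d[:,2])[:,None]
def proj(p,X):
    X=np.atleast_2d(X).astype(float);c=(X-p['W'][:3,3])@p['W'][:3,:3];K=p['K']
    return np.c_[K[0,2]+K[0,0]*c[:,0]/-c[:,2],K[1,2]+K[1,1]*c[:,1]/c[:,2]]
E
python3 - <<'E'
from h import *
print(status.read_state())
for n in ('top','side'):
    p=shot(n); save(p,n+'0.png'); print(n,[k for k in p]); print(p['K'].round(1).tolist(),p['W'].round(3).tolist(),p.get('distortion'))
    for o in ['tub','basket','handle','lifter','stand','tray','pliers_a','bur_block','dappen_dish','marking_pencil','syringe','mixing_slab','penlight']:
        for m in masks_of(p,o)[:2]:
            r=cv2.minAreaRect(np.argwhere(m['mask'])[:,::-1].astype(np.float32)); print(o,round(m['score'],2),m['bbox'],np.round(cv2.boxPoints(r)).astype(int).tolist())
E
```

```text
pics
{'time': 0.0, 'q': array([ 1.16810428e+00,  2.64778158e-01,  1.60536403e+00, -7.27062735e-07,
        1.27371601e+00, -3.68873691e-02]), 'joint_vel': array([-0.00021772,  0.00013117,  0.00071989, -0.00036421, -0.00030701,
       -0.00101773]), 'joint_torque': array([-1.51426819e-03, -5.15133083e+01, -3.67303741e+01, -7.53200169e-06,
        1.29313741e-02,  7.63555107e-06]), 'tool_pos': array([0.24113597, 0.62962313, 0.20845063]), 'tcp_rot': array([-0.57131587, -3.08870385,  0.00347279]), 'wrist_force': array([-0.05142418, -0.75085138,  0.09684965]), 'torque': array([-0.01144234,  0.03484089,  0.02513534]), 'grip_force': 0.0, 'width': 1.0032219015412442}
top ['color', 'intrinsics', 'world_from_camera', 'shot', 'W', 'K']
[[459.2, 0.0, 329.0], [0.0, 459.2, 198.7], [0.0, 0.0, 1.0]] [[-0.0, 0.998, -0.055, 0.478], [-1.0, -0.0, 0.003, 0.014], [0.003, 0.055, 0.998, 1.341], [0.0, 0.0, 0.0, 1.0]] None
tub 0.73 [144.1, 208.6, 236.4, 267.6] [[142, 215], [229, 204], [236, 259], [149, 270]]
basket 0.61 [144.5, 216.5, 226.4, 262.5] [[143, 226], [222, 216], [227, 250], [148, 260]]
handle 0.7 [
[... 2641 characters left out ...]
18, 368], [329, 316], [343, 318], [332, 370]]
pliers_a 0.52 [305.5, 314.4, 323.1, 365.5] [[304, 366], [322, 314], [328, 316], [310, 368]]
bur_block 0.44 [323.6, 189.0, 332.4, 200.7] [[323, 187], [331, 187], [331, 201], [323, 201]]
dappen_dish 0.48 [336.9, 190.3, 351.0, 204.8] [[338, 192], [348, 192], [348, 203], [338, 203]]
marking_pencil 0.22 [304.6, 281.7, 327.9, 368.2] [[300, 365], [317, 279], [327, 281], [310, 367]]
syringe 0.5 [264.2, 231.3, 294.1, 274.4] [[261, 268], [285, 226], [292, 230], [269, 272]]
mixing_slab 0.59 [230.5, 265.1, 262.3, 298.5] [[230, 294], [240, 262], [263, 270], [252, 301]]
penlight 0.44 [360.6, 202.4, 380.0, 210.6] [[360, 205], [360, 201], [380, 205], [379, 209]]
```

```bash
python3 - <<'E'
from h import *
p=shot('top'); save(p,'t1.png',(120,130,520,290),2)
p=shot('side'); save(p,'s1.png',(210,120,430,400),2.1)
E
```

```text
(no output)
```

View pics/t1.png

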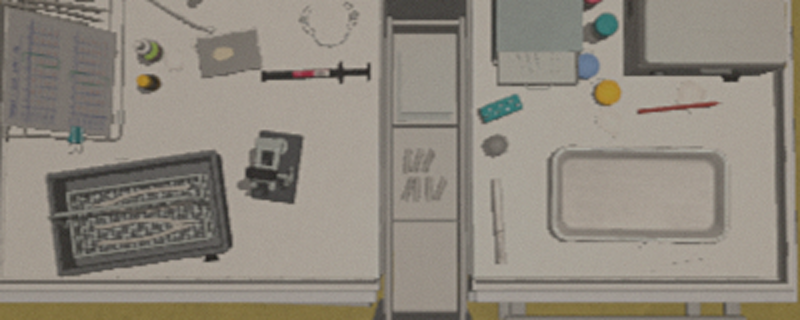

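View pics/s1.png

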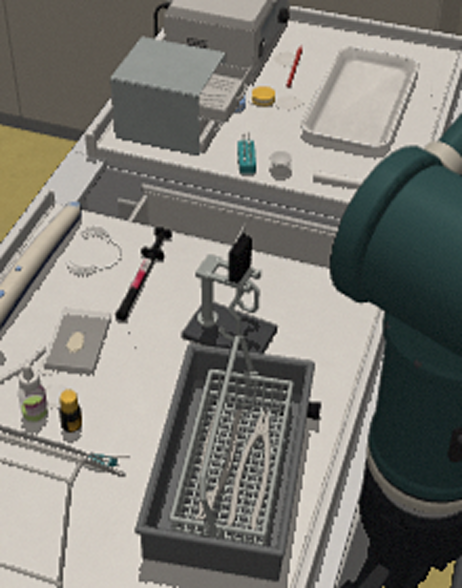

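The top view (crop ×2, offset 120,130) shows the tub at about (140,215) in the crop with the handle bar at about (100,212). The stand with the black tab is at (270,165) and the tray at (640,195). The side view confirms that the fork opens toward the robot, with the post on the far side. Next I'll fit the poses.

```bash
cat >> h.py <<'E'
from scipy.optimize import minimize
def box(x,y,a,lx,ly,z0,z1,cx=0,cy=0):
    c,s=np.cos(a),np.sin(a); P=[]
    for z in (z0,z1):
        for i,j in((-1,-1),(-1,1),(1,1),(1,-1)):
            u,v=cx+i*lx/2,cy+j*ly/2; P.append([x+c*u-s*v,y+s*u+c*v,z])
    return np.array(P)
def hull(p,P,k=8):
    m=np.zeros((400*1,640),np.uint8); h=cv2.convexHull(proj(p,P).astype(np.float32))
    big=np.zeros((1600,2560),np.uint8); cv2.fillPoly(big,[np.round((h+.5)*4*16).astype(np.int32)],255,shift=4)
    return cv2.resize(big,(640,400),interpolation=cv2.INTER_AREA)/255.
def fitbox(views,x0,**b):
    "views: list of (picture, mask)"
    def f(v): 
        e=0
        for p,m in views:
            H=hull(p,box(*v,**b)); e+=1-np.minimum(H,m).sum()/np.maximum(H,m).sum()
        return e
    best=None
    for a in(0,):
        S=np.array([x0]+[np.add(x0,d) for d in((.02,0,0),(0,.02,0),(0,0,.12))])
        r=minimize(f,x0,method='Nelder-Mead',options=dict(initial_simplex=S,maxiter=150,xatol=1e-4,fatol=1e-4))
        best=r
    return best.x,best.fun/len(views)
E
python3 - <<'E'
from h import *
T,S=shot('top'),shot('side')
def M(p,o,i=0): return masks_of(p,o)[i]['mask'].astype(float)
def hm(m):
    o=np.zeros((400,640),np.uint8);cv2.fillConvexPoly(o,cv2.convexHull(np.argwhere(m>0)[:,::-1].astype(np.int32)),1);return o.astype(float)
mt,ms=hm(M(T,'tub')),hm(M(S,'tub'))
c=back(T,[[189.5,238]],.06)[0]
for v in ([(T,mt)],[(S,ms)],[(T,mt),(S,ms)]): print('tub',fitbox(v,[c[0],c[1],.13],lx=.136,ly=.232,z0=0,z1=.06))
mt,ms=hm(M(T,'tray')),hm(M(S,'tray'))
c=back(T,[[440,226]],.018)[0]
for v in ([(T,mt)],[(T,mt),(S,ms)][1:],): print('tray',fitbox(v,[c[0],c[1],0],lx=.137,ly=.257,z0=0,z1=.018))
# lifter tab top
for p,n in((T,'T'),(S,'S')):
    m=M(p,'lifter'); g=p['color'].max(2); d=(m>0)&(g<50); q=np.argwhere(d)[:,::-1]; print(n,'tab dark',d.sum(),q.min(0),q.max(0),back(p,[q.mean(0)],.134 if n=='S' else .15)[0])
# handle bar: line fit in both
for p in(T,S):
    m=masks_of(p,'handle')[0]['mask']; q=np.argwhere(m)[:,::-1].astype(np.float32); r=cv2.minAreaRect(q); print(r)
# syringe/slab/stuff and known obstacles rough
for uv in [(357,182),(366,202),(370,240),(470,175),(400,175)]: print(uv,back(T,[uv],0.02)[0].round(3))
E
```

```text
tub (array([0.4445165 , 0.40704549, 0.11540009]), np.float64(0.09645086269798231))
tub (array([0.44355052, 0.39546498, 0.11199703]), np.float64(0.08051727211354909))
tub (array([0.44420686, 0.4039758 , 0.11184778]), np.float64(0.11341391726180344))
tray (array([ 0.47103544, -0.30657137, -0.00077149]), np.float64(0.03502132929682111))
tray (array([ 0.47159481, -0.33154873, -0.0115548 ]), np.float64(0.08126130773416085))
T tab dark 28 [244 214] [257 219] [0.49585098 0.21142481 0.15      ]
S tab dark 186 [319 232] [329 254] [0.49612746 0.2179958  0.134     ]
((183.3599853515625, 234.01998901367188), (6.363961219787598, 77.64033508300781), 81.8698959350586)
((316.0937805175781, 325.54852294921875), (13.443872451782227, 92.74991607666016), 13.324529647827148)
(357, 182) [ 0.599 -0.071  0.02 ]
(366, 202) [ 0.541 -0.096  0.02 ]
(370, 240) [ 0.432 -0.107  0.02 ]
(470, 175) [ 0.619 -0.398  0.02 ]
(400, 175) [ 0.619 -0.195  0.02 ]
```

```bash
cat >> h.py <<'E'
def plan(pos,yaw_ty,cur=None):
    "yaw of tool y axis (mod pi) desired, tool straight down; gives the shift in tool axes and turn for one go"
    s=status.read_state(); Rm=R.from_rotvec(s['tcp_rot'])
    best=None
    for k in(0,np.pi):
        a=yaw_ty+k; y=np.array([np.cos(a),np.sin(a),0]); z=np.array([0,0,-1.]); G=R.from_matrix(np.c_[np.cross(y,z),y,z])
        dr=np.degrees((Rm.inv()*G).as_rotvec()); print('turn deg',dr.round(2),end=' | ')
    d=np.array(pos)-s['tool_pos']; print('\nshift tool',(Rm.inv().apply(d)).round(4),'world',d.round(4),'tcp',s['tool_pos'].round(4),'F',s['wrist_force'].round(2),'t',round(s['time'],2),'w',round(s['width'],3),'grip',round(s['grip_force'],1),'q',s['q'].round(2))
E
python3 - <<'E'
from h import *
w=shot('wrist'); print(np.array(w['mount']).round(3), w['K'].round(1)); print(R.from_rotvec(status.read_state()['tcp_rot']).as_matrix().round(3))
plan([.45,.213,.30],-.1)
T,S=shot('top'),shot('side')
# stand foot: dark pixels
for p in(T,S):
    m=masks_of(p,'stand')[0]['mask']; g=p['color'].max(2); d=((g<95)&m).astype(np.uint8); q=np.argwhere(d)[:,::-1].astype(np.float32); b=cv2.boxPoints(cv2.minAreaRect(q)); W=back(p,b,.008); print(W.round(3).tolist())
E
```

```text
[[-0.002  0.951  0.309  0.08 ]
 [ 1.     0.002 -0.     0.   ]
 [-0.001  0.309 -0.951 -0.164]
 [ 0.     0.     0.     1.   ]] [[289.    0.  320. ]
 [  0.  289.  202.1]
 [  0.    0.    1. ]]
[[-0.934  0.358  0.   ]
 [ 0.358  0.934  0.   ]
 [-0.     0.    -1.   ]]
turn deg [ 0.   -0.   74.77] | turn deg [   0.      0.   -105.23] | 
shift tool [-0.344  -0.3151 -0.0902] world [ 0.2085 -0.4173  0.0902] tcp [0.2415 0.6303 0.2098] F [-0.01 -0.3   0.09] t 2.05 w 1.0 grip 0.0 q [ 1.17  0.26  1.6  -0.    1.27 -0.04]
[[0.467, 0.256, 0.008], [0.563, 0.239, 0.008], [0.552, 0.178, 0.008], [0.456, 0.195, 0.008]]
[[0.557, 0.249, 0.008], [0.585, 0.113, 0.008], [0.467, 0.108, 0.008], [0.449, 0.243, 0.008]]
```

```bash
cat >> h.py <<'E'
def rows(pos,ang_ty,n,claw):
    "advice: rows to reach TCP pos with tool y at yaw ang (exact, not mod pi)"
    plan(pos,ang_ty); s=status.read_state(); Rm=R.from_rotvec(s['tcp_rot'])
    y=np.array([np.cos(ang_ty),np.sin(ang_ty),0]); z=np.array([0,0,-1.]); G=R.from_matrix(np.c_[np.cross(y,z),y,z])
    dr=(Rm.inv()*G).as_rotvec(); st=R.from_rotvec(dr/n); d=(np.array(pos)-s['tool_pos'])/n
    for i in range(n):
        t=Rm.inv().apply(d); print([float(round(v,2)) for v in np.degrees(dr/n)]+[float(round(v,4)) for v in t]+[claw],end=','); Rm=Rm*st
    print()
E
python3 -c "
from h import *
rows([.5,.24,.29],-.15,14,1)"
```

```text
turn deg [-0.    0.   77.64] | turn deg [  -0.     -0.   -102.36] | 
shift tool [-0.3811 -0.272  -0.0802] world [ 0.2586 -0.3903  0.0802] tcp [0.2414 0.6303 0.2098] F [ 0.67  0.26 -0.35] t 2.25 w 1.005 grip 0.0 q [ 1.17  0.26  1.6  -0.    1.27 -0.04]
[-0.0, 0.0, 5.55, -0.0272, -0.0194, -0.0057, 1],[-0.0, 0.0, 5.55, -0.029, -0.0167, -0.0057, 1],[-0.0, 0.0, 5.55, -0.0304, -0.0138, -0.0057, 1],[-0.0, 0.0, 5.55, -0.0316, -0.0108, -0.0057, 1],[-0.0, 0.0, 5.55, -0.0325, -0.0077, -0.0057, 1],[-0.0, 0.0, 5.55, -0.0331, -0.0045, -0.0057, 1],[-0.0, 0.0, 5.55, -0.0334, -0.0013, -0.0057, 1],[-0.0, 0.0, 5.55, -0.0334, 0.0019, -0.0057, 1],[-0.0, 0.0, 5.55, -0.033, 0.0051, -0.0057, 1],[-0.0, 0.0, 5.55, -0.0324, 0.0083, -0.0057, 1],[-0.0, 0.0, 5.55, -0.0314, 0.0114, -0.0057, 1],[-0.0, 0.0, 5.55, -0.0302, 0.0144, -0.0057, 1],[-0.0, 0.0, 5.55, -0.0287, 0.0172, -0.0057, 1],[-0.0, 0.0, 5.55, -0.0269, 0.0199, -0.0057, 1],
```

Emit:
{"fn": "drive_tool", "kwargs": {"rows": [[0,0,5.5,-0.027,-0.019,-0.006,1],[0,0,5.5,-0.029,-0.017,-0.006,1],[0,0,5.5,-0.03,-0.014,-0.006,1],[0,0,5.5,-0.032,-0.011,-0.006,1],[0,0,5.5,-0.032,-0.008,-0.006,1],[0,0,5.5,-0.033,-0.005,-0.006,1],[0,0,5.5,-0.033,-0.001,-0.006,1],[0,0,5.5,-0.033,0.002,-0.006,1]]}}

```text
time: 2.92
tool_pos: [0.3889, 0.4071, 0.2583]
tcp_rot: [1.693, 2.646, 0.001]
wrist_force: [0.2, 0.7, 0.5]
width: 1.002
grip_force: 0.0
```

Emit:
{"fn": "drive_tool", "kwargs": {"rows": [[0,0,5.5,-0.033,0.005,-0.006,1],[0,0,5.5,-0.032,0.008,-0.006,1],[0,0,5.5,-0.031,0.011,-0.006,1],[0,0,5.5,-0.03,0.014,-0.006,1],[0,0,5.5,-0.029,0.017,-0.005,1],[0,0,5.5,-0.027,0.02,-0.005,1],[0,0,0,0,0,0,1],[0,0,0,0,0,0,1]]}}

```text
time: 3.58
tool_pos: [0.4998, 0.2411, 0.2923]
tcp_rot: [2.373, 2.059, 0.001]
wrist_force: [-1.1, 0.0, 0.1]
width: 1.001
grip_force: 0.0
```

```bash
python3 - <<'E'
from h import *
plan([.5,.24,.29],-.15)
w=shot('wrist'); save(w,'w1.png')
for o in ['lifter','stand']:
    for m in masks_of(w,o)[:2]: print(o,round(m['score'],2),m['bbox'],np.round(cv2.boxPoints(cv2.minAreaRect(np.argwhere(m['mask'])[:,::-1].astype(np.float32)))).astype(int).tolist())
E
```

```text
turn deg [ 0.04 -0.04  0.48] | turn deg [ 6.0000e-02  6.0000e-02 -1.7952e+02] | 
shift tool [-0.001   0.0004  0.0023] world [ 0.0002 -0.0011 -0.0023] tcp [0.4998 0.2411 0.2923] F [-1.08  0.02  0.13] t 3.58 w 1.001 grip 0.0 q [ 0.4  -0.01  1.76  0.    1.39  0.55]
lifter 0.61 [311.2, 163.2, 328.6, 221.7] [[310, 162], [328, 162], [330, 221], [311, 221]]
lifter 0.49 [197.6, 0.0, 310.1, 132.8] [[197, 0], [271, -24], [318, 117], [244, 142]]
stand 0.86 [299.9, 156.5, 358.2, 207.9] [[295, 206], [297, 155], [359, 157], [358, 208]]
stand 0.35 [312.8, 162.5, 330.6, 222.1] [[311, 162], [330, 162], [330, 220], [311, 220]]
```

View pics/w1.png

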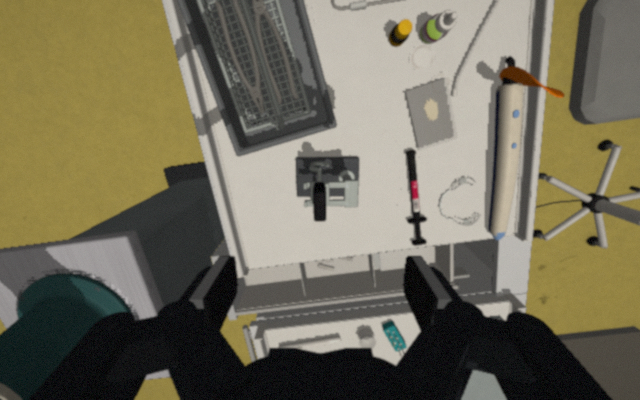

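The wrist view shows the stand foot at (297–359, 156–208) and the black tab at about (320,200), both nearly aligned with the image. I'll fit the tab and foot precisely.

```bash
python3 - <<'E'
from h import *
w=shot('wrist'); g=w['color'].max(2).astype(int)
save(w,'w2.png',(280,140,370,240),6)
r=g.copy(); box_=np.zeros_like(g,bool); box_[150:232,305:335]=1
m=((g<38)&box_).astype(np.uint8); n,l,st,_=cv2.connectedComponentsWithStats(m); k=1+st[1:,4].argmax(); print(st[k]); m=(l==k).astype(float)
for z0 in(.108,):
  print('tab',fitbox([(w,m)],[.496,.212,-.17],lx=.014,ly=.036,z0=z0,z1=.154))
for z in(.006,.01): print(back(w,[[296.5,155],[359,157],[358.5,208],[295,206]],z)[:,:2].round(4).tolist())
E
```

```text
[315 184  12  37 383]
tab (array([ 0.4945907 ,  0.22047158, -0.11482399]), np.float64(0.26269977276673495))
[[0.4622, 0.2592], [0.558, 0.2427], [0.549, 0.1592], [0.4461, 0.177]]
[[0.4626, 0.2598], [0.5576, 0.2434], [0.5487, 0.1606], [0.4467, 0.1783]]
```

View pics/w2.png

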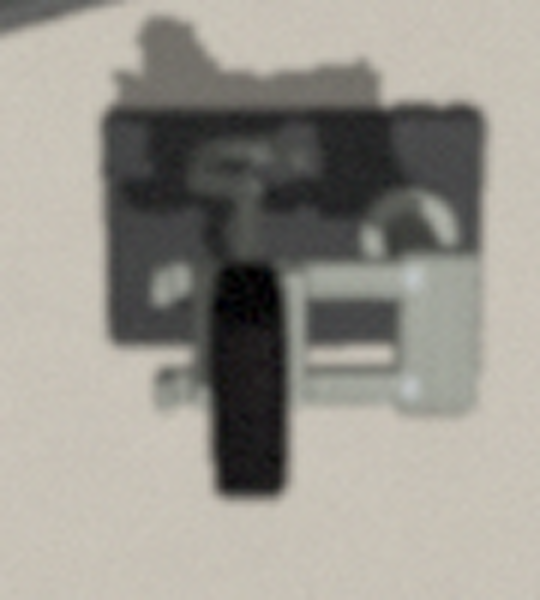

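```bash
python3 - <<'E'
from h import *
w=shot('wrist')
px=lambda x,y:[280+x/6-.5+.08,140+y/6-.5+.08]
a=-.158; c,s=np.cos(a),np.sin(a); Q=np.array([[c,s],[-s,c]])
f=back(w,[px(105,107),px(482,107),px(112,345)],.008)[:,:2]; print('foot',f.round(4),(f@Q.T).round(4))
t=back(w,[px(217,495),px(285,495)],.154)[:,:2]; L=t@Q.T; print('tab',L.round(4)); 
o=[L[:,0].mean(),L[:,1].mean()+.018]; print('tab centre',Q.T@o)
# fork end tips z=.109, post
t=back(w,[px(155,290),px(158,390),px(400,290),px(475,410),px(475,258)],.106)[:,:2]@Q.T; print((t-o).round(4))
p=o; 
E
```

```text
foot [[0.4626 0.2558]
 [0.559  0.2424]
 [0.454  0.1922]] [[0.4166 0.3254]
 [0.5139 0.3274]
 [0.4181 0.2612]]
tab [[0.4484 0.2769]
 [0.4611 0.2772]]
tab centre [0.49549722 0.21983838]
[[-0.0204  0.0083]
 [-0.0197 -0.0137]
 [ 0.0307  0.0093]
 [ 0.0479 -0.0168]
 [ 0.0459  0.0165]]
```

```bash
python3 -c "
from h import *
rows([.4951,.2197,.118],-.14,6,1)"
```

```text
turn deg [-0.04  0.01  0.19] | turn deg [-1.0000e-02 -7.0000e-02 -1.7981e+02] | 
shift tool [-0.0238  0.0006  0.1734] world [-0.0028 -0.0237 -0.1734] tcp [0.4979 0.2434 0.2914] F [0.17 0.53 0.56] t 3.83 w 1.0 grip 0.0 q [ 0.41 -0.01  1.76  0.    1.39  0.55]
[-0.01, 0.0, 0.03, -0.004, 0.0001, 0.0289, 1],[-0.01, 0.0, 0.03, -0.004, 0.0001, 0.0289, 1],[-0.01, 0.0, 0.03, -0.004, 0.0001, 0.0289, 1],[-0.01, 0.0, 0.03, -0.004, 0.0001, 0.0289, 1],[-0.01, 0.0, 0.03, -0.004, 0.0001, 0.0289, 1],[-0.01, 0.0, 0.03, -0.004, 0.0001, 0.0289, 1],
```

Emit:
{"fn": "drive_tool", "kwargs": {"rows": [[0,0,0,-0.006,0,0.03,1],[0,0,0,-0.006,0,0.03,1],[0,0,0,-0.006,0,0.03,1],[0,0,0,-0.005,0,0.03,1],[0,0,0,0,0,0.02,1],[0,0,0,0,0,0,1],[0,0,0,0,0,0,1]]}}

```text
time: 4.42
tool_pos: [0.494, 0.22, 0.1506]
tcp_rot: [-2.368, -2.063, 0.005]
wrist_force: [-0.5, -0.1, 0.9]
width: 0.997
grip_force: 0.0
```

```bash
python3 - <<'E'
from h import *
W=[];
for i in range(5): w=shot('wrist'); W.append(status.read_state()['tool_pos'])
print(np.round(W,4)); save(w,'w3.png',(180,120,460,330),2.5)
plan([.4951,.2197,.118],-.14)
E
```

```text
[[0.4956 0.2205 0.1525]
 [0.4966 0.2207 0.1536]
 [0.497  0.2208 0.1541]
 [0.4971 0.2207 0.1542]
 [0.4971 0.2205 0.1541]]
turn deg [ 0.2  -0.11  0.1 ] | turn deg [   0.18    0.31 -179.9 ] | 
shift tool [-0.0012 -0.002   0.0361] world [-0.002  -0.0008 -0.0361] tcp [0.4971 0.2205 0.1541] F [-0.72 -0.4   0.02] t 4.67 w 1.003 grip 0.0 q [0.37 0.06 1.95 0.   1.13 0.51]
```

View pics/w3.png

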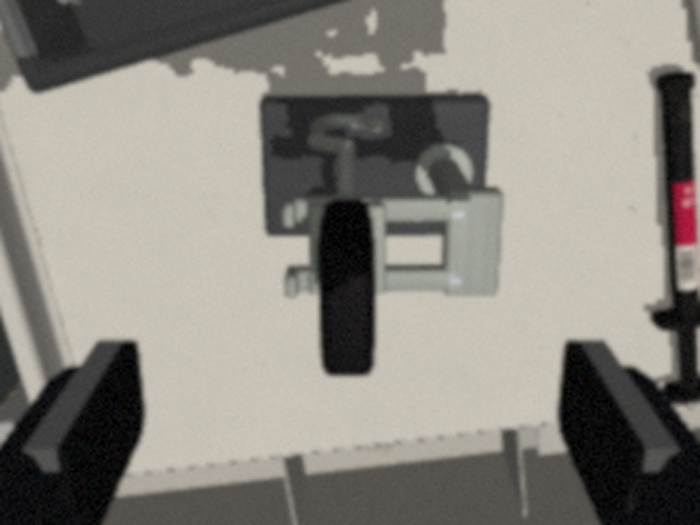

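The fingers straddle the tab: inner tips at 140 and 562, tab centred at 347 in the crop. I'll recompute from the settled state.

```bash
python3 - <<'E'
from h import *
w=shot('wrist'); plan([.4951,.2197,.118],-.14)
px=lambda x,y:[180+x/2.5-.3,120+y/2.5-.3]
def rel(P,a):
    c,s=np.cos(a),np.sin(a); return P@np.array([[c,s],[-s,c]]).T
y=R.from_rotvec(status.read_state()['tcp_rot']).as_matrix()[:,1]; a=np.arctan2(y[1],y[0]); print('tool yaw',a)
f=back(w,[px(262,95),px(489,95),px(264,234)],.008)[:,:2]; F=rel(f,a); print('foot',F.round(4))
L=rel(back(w,[px(322,374),px(373,374)],.154)[:,:2],a); print('tab',L.round(4)); o=np.array([L[:,0].mean(),L[:,1].mean()+.018])
print('centre',rel(o[None],-a), 'rel tcp', (o-rel(status.read_state()['tool_pos'][None,:2],a)[0]).round(4))
E
```

```text
turn deg [ 0.18 -0.1   0.09] | turn deg [ 1.6000e-01  2.8000e-01 -1.7991e+02] | 
shift tool [-0.0009 -0.0018  0.0358] world [-0.0018 -0.0006 -0.0358] tcp [0.4969 0.2203 0.1538] F [-0.39  1.13 -0.02] t 4.72 w 1.003 grip 0.0 q [0.37 0.06 1.95 0.   1.13 0.51]
tool yaw -0.1384779746358942
foot [[0.4233 0.3167]
 [0.5209 0.3165]
 [0.4217 0.2532]]
tab [[0.4534 0.2679]
 [0.4666 0.2678]]
centre [[0.4950378 0.2196119]] rel tcp [-0.0017 -0.001 ]
```

Emit:
{"fn": "drive_tool", "kwargs": {"rows": [[0,0,0,-0.001,-0.002,0.018,1],[0,0,0,0,0,0.018,1],[0,0,0,0,0,0,1],[0,0,0,0,0,0,0.5],[0,0,0,0,0,0,0.3],[0,0,0,0,0,0,0.1],[0,0,0,0,0,0,0],[0,0,0,0,0,0,0]], "force": 90}}

```text
time: 5.38
tool_pos: [0.4942, 0.2191, 0.1169]
tcp_rot: [2.37, 2.061, 0.003]
wrist_force: [-0.1, -0.4, -0.1]
width: 0.3
grip_force: 0.0
```

Emit:
{"fn": "drive_tool", "kwargs": {"rows": [[0,0,0,0,0,0,0],[0,0,0,0,0,0,0],[0,0,0,0,0,0,0]]}}

```text
time: 5.63
tool_pos: [0.494, 0.2191, 0.1167]
tcp_rot: [2.37, 2.062, 0.002]
wrist_force: [-1.2, 0.0, 4.3]
width: 0.137
grip_force: 88.4
```

Emit:
{"fn": "drive_tool", "kwargs": {"rows": [[0,0,0,0,0,-0.007,0],[0,0,0,0,0,-0.006,0],[0,0,0,0,0,0,0],[0,0,0,0,-0.015,0,0],[0,0,0,0,-0.02,0,0],[0,0,0,0,-0.02,0,0],[0,0,0,0,-0.015,-0.01,0],[0,0,0,0,0,-0.03,0]]}}

```text
time: 6.3
tool_pos: [0.417, 0.2265, 0.1634]
tcp_rot: [-2.366, -2.06, 0.02]
wrist_force: [0.0, -0.7, -2.5]
width: 0.14
grip_force: 88.2
```

```bash
python3 - <<'E'
from h import *
rows([.375,.35,.25],.11,6,0)
# bar triangulation from top & side masks: fit 3D segment endpoints
T,S=shot('top'),shot('side')
for p in(T,S):
  for m in masks_of(p,'handle')[:1]:
    q=np.argwhere(m['mask'])[:,::-1].astype(np.float32); r=cv2.minAreaRect(q);print(m['score'],r)
    for z in(.09,.105,.12): print(z,back(p,[r[0]],z)[0,:2].round(4))
save(S,'s2.png',(260,220,380,400),3.3)
E
```

```text
turn deg [ -0.71   0.3  -14.21] | turn deg [  0.44   1.03 165.79] | 
shift tool [ 0.1159 -0.0596 -0.0867] world [-0.042   0.1235  0.0866] tcp [0.417  0.2265 0.1634] F [ 0.01 -0.69 -2.5 ] t 6.3 w 0.14 grip 88.2 q [ 0.44 -0.08  2.06  0.    1.17  0.58]
[-0.12, 0.05, -2.37, 0.0193, -0.0099, -0.0145, 0],[-0.12, 0.05, -2.37, 0.0197, -0.0091, -0.0145, 0],[-0.12, 0.05, -2.37, 0.0201, -0.0082, -0.0145, 0],[-0.12, 0.05, -2.37, 0.0204, -0.0074, -0.0145, 0],[-0.12, 0.05, -2.37, 0.0207, -0.0065, -0.0145, 0],[-0.12, 0.05, -2.37, 0.021, -0.0056, -0.0144, 0],
0.52 ((161.06704711914062, 237.14822387695312), (5.3850555419921875, 32.55043029785156), 84.0938491821289)
0.09 [0.4425 0.4663]
0.105 [0.4429 0.4609]
0.12 [0.4434 0.4555]
0.63 ((316.28338623046875, 326.0106506347656), (13.848325729370117, 94.046875), 12.449996948242188)
0.09 [0.4459 0.4171]
0.105 [0.4422 0.4277]
0.12 [0.4386 0.4384]
```

View pics/s2.png

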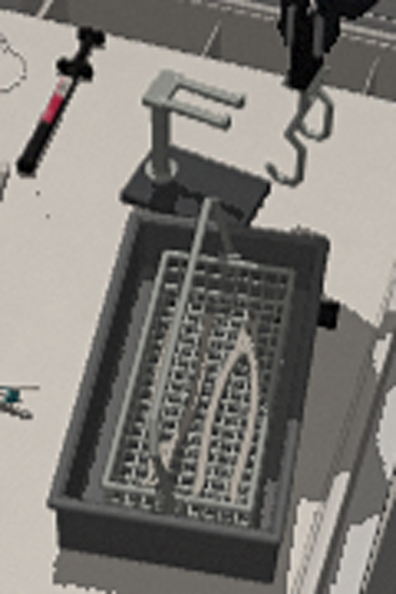

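Emit:
{"fn": "drive_tool", "kwargs": {"rows": [[0,0,0,0,-0.01,-0.03,0],[0,0,-2.4,0.02,-0.009,-0.02,0],[0,0,-2.4,0.02,-0.008,-0.016,0],[0,0,-2.4,0.02,-0.007,-0.014,0],[0,0,-2.4,0.02,-0.006,0,0],[0,0,-2.4,0.02,-0.005,0,0],[0,0,-2.2,0.016,0,0,0],[0,0,0,0,0,0,0]]}}

```text
time: 7.17
tool_pos: [0.383, 0.3499, 0.2472]
tcp_rot: [-2.093, -2.341, 0.002]
wrist_force: [-0.1, -0.5, -1.0]
width: 0.139
grip_force: 88.3
```

Emit:
{"fn": "drive_tool", "kwargs": {"rows": [[0,0,0,0,0,0,0],[0,0,0,0,0,0,0],[0,0,0,0,0,0,0]]}}

```text
time: 7.42
tool_pos: [0.3838, 0.3469, 0.248]
tcp_rot: [2.099, 2.338, -0.003]
wrist_force: [0.5, -0.7, -0.4]
width: 0.135
grip_force: 88.3
```

```bash
python3 - <<'E'
from h import *
w=shot('wrist'); plan([.375,.35,.25],.11); save(w,'w4.png')
for o in('handle','basket'):
  for m in masks_of(w,o)[:2]: print(o,m['score'],m['bbox'],cv2.boxPoints(cv2.minAreaRect(np.argwhere(m['mask'])[:,::-1].astype(np.float32))).round().tolist())
E
```

```text
turn deg [-0.04  0.05 -0.15] | turn deg [8.0000e-02 7.0000e-02 1.7985e+02] | 
shift tool [ 0.0041 -0.0085 -0.0018] world [-0.0089  0.0031  0.0018] tcp [0.3839 0.3469 0.2482] F [-0.42  0.21 -1.38] t 7.47 w 0.138 grip 88.3 q [ 0.69 -0.06  1.89 -0.    1.31  0.58]
handle 0.87 [370.2, 26.5, 402.2, 227.5] [[368.0, 227.0], [370.0, 26.0], [402.0, 26.0], [400.0, 227.0]]
basket 0.91 [329.7, 24.4, 414.4, 226.2] [[329.0, 25.0], [414.0, 25.0], [414.0, 228.0], [329.0, 228.0]]
```

View pics/w4.png

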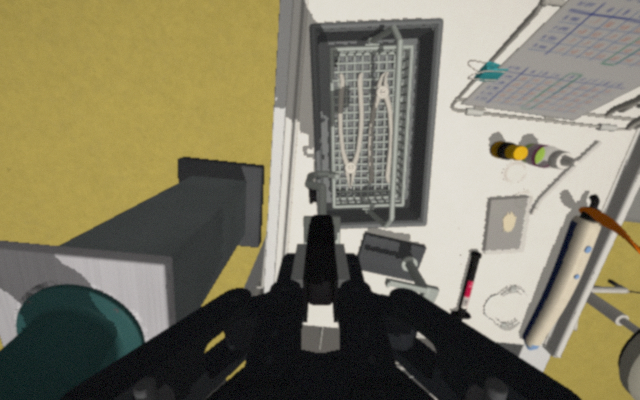

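The wrist view shows the bar as a line from about (400,28) to (397,225), leaning to the basket's +x. The basket rim spans roughly (331,41) to (416,209).

```bash
python3 - <<'E'
from h import *
from scipy.optimize import least_squares
w=shot('wrist'); T,S=shot('top'),shot('side')
m=masks_of(w,'handle')[0]['mask']
cs=[]
for r in range(50,215,4):
    c=np.flatnonzero(m[r]); c=c[c>385]
    if len(c)>2: cs.append((c.mean(),r,len(c)))
cs=np.array(cs); k=np.polyfit(cs[:,1],cs[:,0],1); res=cs[:,0]-np.polyval(k,cs[:,1]); print('bar line',k,res.std(),cs[:,2].mean())
q=np.argwhere(m)[:,::-1]; e=q[q[:,0]>390]; print('bar rows',e[:,1].min(),e[:,1].max())
mb=masks_of(w,'basket')[0]['mask']; 
save(w,'w5.png',(300,10,450,240),2.6)
b0,b1=np.polyval(k,60),np.polyval(k,200)
rim=back(w,[(331,42),(417,40),(415,208),(331,210)],.053)[:,:2]; print('rim',rim.round(4),rim.mean(0).round(4))
for z in(.105,.113,.119): print(z,back(w,[(np.polyval(k,28),28),(np.polyval(k,127),127),(np.polyval(k,225),225)],z)[:,:2].round(4).tolist())
mt=masks_of(T,'handle'); ms=masks_of(S,'handle')
for p,mm in((S,ms),):
    q=np.argwhere(mm[0]['mask'])[:,::-1]; print(mm[0]['score'],q.min(0),q.max(0))
    # bar projections for candidate
a=.11
def bar(bx,by,a,th):
    c,s=np.cos(a),np.sin(a); return np.array([[bx+c*.07*np.sin(th)-s*v,by+s*.07*np.sin(th)+c*v,.049+.07*np.cos(th)] for v in(-.086,.086)])
def res(v):
    P=bar(*v); r=[]
    pw=proj(w,P); r+=[ (u-np.polyval(k,vv)) for u,vv in pw]
    # rim
    c,s=np.cos(v[2]),np.sin(v[2]); rc=np.array([[v[0]+c*i*.047-s*j*.095,v[1]+s*i*.047+c*j*.095,.053] for i,j in((-1,1),(1,1),(1,-1),(-1,-1))])
    r+=((proj(w,rc)-[(331,42),(417,40),(415,208),(331,210)]).ravel()*.7).tolist()
    ps=proj(S,P); A,B=np.array([323.,282.]),np.array([307,365.5]); n=np.array([-(B-A)[1],(B-A)[0]]);n/=np.linalg.norm(n)
    r+=((ps-A)@n).tolist()
    return r
f=least_squares(res,[.44,.40,.11,.4]); print(f.x.round(4),np.round(f.fun,1)); P=bar(*f.x); print(P.round(4),P.mean(0).round(4)); print('T',proj(T,P).round(1),'S',proj(S,P).round(1),'W',proj(w,P).round(1))
E
```

```text
bar line [-4.79701807e-02  4.01427302e+02] 0.26422716737073254 6.380952380952381
bar rows 26 222
rim [[0.3794 0.4974]
 [0.4739 0.5095]
 [0.5123 0.3156]
 [0.4026 0.3012]] [0.4421 0.4059]
0.105 [[0.4417, 0.5056], [0.4539, 0.4165], [0.4688, 0.3084]]
0.113 [[0.4399, 0.5035], [0.4519, 0.4168], [0.4664, 0.3114]]
0.119 [[0.4386, 0.502], [0.4503, 0.417], [0.4646, 0.3137]]
0.56 [305 280] [330 373]
[0.4417 0.4072 0.1469 0.1345] [ 0.2 -1.7  0.9  2.4  0.1  1.1 -4.9 -2.8  3.7 -2.2  0.2  3.1]
[[0.4636 0.3235 0.1184]
 [0.4384 0.4936 0.1184]] [0.451  0.4085 0.1184]
T [[211.2 229.5]
 [146.8 239. ]] S [[322.6 282.7]
 [307.  348.8]] W [[391.2 216.4]
 [397.9  38.6]]
```

View pics/w5.png

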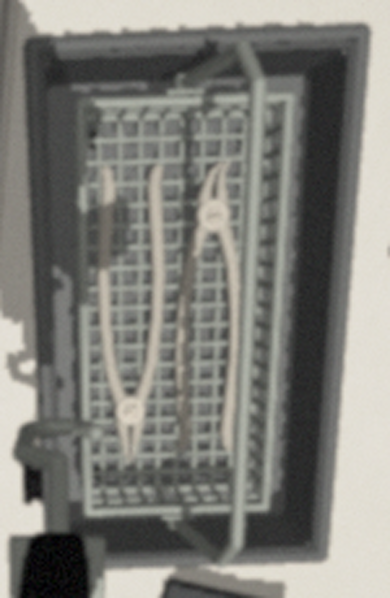

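```bash
python3 - <<'E'
from h import *
from scipy.optimize import least_squares
w=shot('wrist'); S=shot('side'); k=[-4.797e-2,401.43]
rp=[(330.2,47),(415.2,46.5),(403.6,208),(332.5,207.5)]
pv=[(366.2,209.),(369.0,44.)]
def loc(v,x,y,z):
    c,s=np.cos(v[2]),np.sin(v[2]); return [v[0]+c*x-s*y,v[1]+s*x+c*y,z]
def bar(v): return np.array([loc(v,.07*np.sin(v[3]),y,.049+.07*np.cos(v[3])) for y in(-.086,.086)])
def res(v):
    P=bar(v); pw=proj(w,P); r=[u-np.polyval(k,vv) for u,vv in pw]+((pw-[(391.5,213.8),(399.2,40.8)])[:,1]*.3).tolist()
    rc=np.array([loc(v,i*.047,j*.095,.053) for i,j in((-1,1),(1,1),(1,-1),(-1,-1))]); r+=((proj(w,rc)-rp).ravel()).tolist()
    r+=(proj(w,[loc(v,0,y,.049) for y in(-.095,.095)])-pv)[:,0].tolist()
    ps=proj(S,P); A,B=np.array([323.,282.]),np.array([307,365.5]); n=np.array([-(B-A)[1],(B-A)[0]]);n/=np.linalg.norm(n)
    return r+((ps-A)@n*.7).tolist()
f=least_squares(res,[.44,.40,.11,.4],loss='soft_l1'); print(f.x.round(4),np.round(res(f.x),1)); P=bar(f.x); print(P.round(4),P.mean(0).round(4))
print('S',proj(S,P).round(1)); y=R.from_rotvec(status.read_state()['tcp_rot']).as_matrix()[:,1]; print('toolyaw',np.arctan2(y[1],y[0]),status.read_state()['tool_pos'])
E
```

```text
[0.4377 0.4046 0.1318 0.2057] [-0.7  0.2  1.5  0.5 -0.3  0.6 -0.9 -1.2 -0.2 -1.3 -0.5  0.9  1.   2.5
 -0.1  2.8]
[[0.4631 0.3212 0.1175]
 [0.4405 0.4917 0.1175]] [0.4518 0.4065 0.1175]
S [[323.1 282.3]
 [306.3 348. ]]
toolyaw 0.10893237036638256 [0.38377573 0.34789578 0.2488281 ]
```

```bash
python3 - <<'E'
from h import *
b=np.array([.452,.4065]);e=np.array([.9916,.1296])
rows([*(b-.075*e),.18],.13,4,0)
E
```

```text
turn deg [ 0.   -0.   -1.21] | turn deg [-0.0000e+00 -1.0000e-02  1.7879e+02] | 
shift tool [ 0.0493 -0.0008  0.0688] world [-0.0061  0.0489 -0.0688] tcp [0.3838 0.3479 0.2488] F [ 0.4   0.19 -1.03] t 8.02 w 0.137 grip 88.3 q [ 0.69 -0.06  1.89 -0.    1.31  0.58]
[0.0, -0.0, -0.3, 0.0123, -0.0002, 0.0172, 0],[0.0, -0.0, -0.3, 0.0123, -0.0001, 0.0172, 0],[0.0, -0.0, -0.3, 0.0123, -0.0001, 0.0172, 0],[0.0, -0.0, -0.3, 0.0123, -0.0, 0.0172, 0],
```

Emit:
{"fn": "drive_tool", "kwargs": {"rows": [[0,0,-0.3,0.0125,0,0.017,0],[0,0,-0.3,0.0125,0,0.017,0],[0,0,-0.3,0.0125,0,0.017,0],[0,0,-0.3,0.012,-0.001,0.017,0],[0,0,0,0,0,0,0],[0,0,0,0,0,0,0],[0,0,0,0,0,0,0]]}}

```text
time: 8.6
tool_pos: [0.3773, 0.3969, 0.1814]
tcp_rot: [2.072, 2.361, 0.001]
wrist_force: [0.8, -0.5, -1.3]
width: 0.137
grip_force: 88.2
```

```bash
python3 - <<'E'
from h import *
for i in range(2): w=shot('wrist')
rows([.452,.4065,.18],.13,5,0)
S=shot('side'); save(S,'s3.png',(240,200,400,400),3)
E
```

```text
turn deg [ 0.12 -0.07 -0.03] | turn deg [-1.0000e-01 -1.8000e-01  1.7997e+02] | 
shift tool [-0.0003  0.0747  0.0024] world [ 0.0742  0.0094 -0.0023] tcp [0.3778 0.3971 0.1823] F [0.01 0.46 0.02] t 8.7 w 0.133 grip 88.2 q [ 0.77  0.04  1.91 -0.    1.19  0.64]
[0.02, -0.01, -0.01, -0.0001, 0.0149, 0.0005, 0],[0.02, -0.01, -0.01, -0.0001, 0.0149, 0.0005, 0],[0.02, -0.01, -0.01, -0.0001, 0.0149, 0.0005, 0],[0.02, -0.01, -0.01, -0.0001, 0.0149, 0.0005, 0],[0.02, -0.01, -0.01, -0.0001, 0.0149, 0.0005, 0],
```

View pics/s3.png

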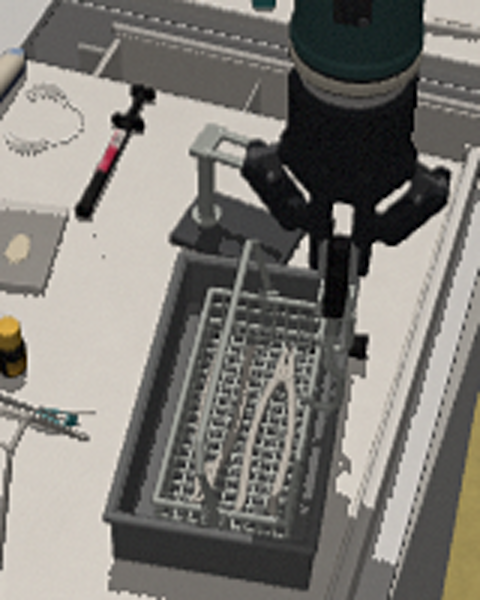

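The side view shows the hook standing robot-side of the bar (bar from (248,245) to (200,480), prongs at about (325,390)) with the mouth facing it. Moving in.

Emit:
{"fn": "drive_tool", "kwargs": {"rows": [[0,0,0,0,0.015,0.002,0],[0,0,0,0,0.018,0,0],[0,0,0,0,0.015,0,0],[0,0,0,0,0.012,0,0],[0,0,0,0,0.008,0,0],[0,0,0,0,0.005,0,0],[0,0,0,0,0,0,0],[0,0,0,0,0,0,0]]}}

```text
time: 9.42
tool_pos: [0.4493, 0.4062, 0.1786]
tcp_rot: [-2.073, -2.36, 0.001]
wrist_force: [-0.3, 0.1, -1.3]
width: 0.133
grip_force: 88.3
```

```bash
python3 - <<'E'
from h import *
for i in range(2): w=shot('wrist')
plan([.452,.4065,.18],.13)
for n,p in(('w',w),('S',shot('side'))):
  for m in masks_of(p,'handle')[:1]:
    q=np.argwhere(m['mask'])[:,::-1]; print(n,m['score'],m['bbox'])
    if n=='w':
      for r in range(20,260,16):
        c=np.flatnonzero(m['mask'][r]); 
        if len(c): print(r,c.min(),c.max(),end='; ')
# where expected bar/hook fall in wrist
s=status.read_state(); Rm=R.from_rotvec(s['tcp_rot']).as_matrix(); O=s['tool_pos']+Rm@[0,0,.0127]
pt=lambda x,y,z:O+Rm@[y,x,-z]
print('\nprong tips, seats',proj(w,[pt(.012,.025,-.068),pt(.012,-.025,-.068),pt(0,.025,-.079),pt(0,-.025,-.079),pt(-.011,.025,-.06)]).round(1))
print('bar',proj(w,[[.4631,.3212,.1175],[.4405,.4917,.1175]]).round(1))
E
```

```text
turn deg [-0.04  0.01  0.01] | turn deg [-1.0000e-02 -6.0000e-02 -1.7999e+02] | 
shift tool [-0.0002  0.0032 -0.0013] world [0.0032 0.0002 0.0013] tcp [0.4488 0.4063 0.1787] F [-0.07 -0.11 -1.15] t 9.52 w 0.133 grip 88.3 q [0.69 0.16 1.79 0.   1.19 0.56]
w 0.65 [307.0, 76.9, 329.1, 186.9]
84 308 323; 100 321 328; 116 321 328; 132 321 328; 148 321 329; 164 321 328; 180 321 328; S 0.79 [308.1, 284.1, 328.9, 375.4]

prong tips, seats [[334.8 175. ]
 [334.  228.5]
 [320.8 172.3]
 [320.9 223.9]
 [307.7 177.1]]
bar [[324.4 298.5]
 [324.7  99.8]]
```

Emit:
{"fn": "drive_tool", "kwargs": {"rows": [[0,0,0,0,0.002,-0.006,0],[0,0,0,0,0,-0.006,0],[0,0,0,0,0,-0.006,0],[0,0,0,0,0,-0.003,0],[0,0,0,0,0,0,0],[0,0,0,0,0,0,0],[0,0,0,0,0,0,0]]}}

```text
time: 10.25
tool_pos: [0.4513, 0.4066, 0.1997]
tcp_rot: [-2.073, -2.361, 0.0]
wrist_force: [-0.8, 0.2, -1.5]
width: 0.141
grip_force: 88.3
```

```bash
cat >> h.py <<'E'
def look():
    for i in range(2): w=shot('wrist')
    plan([.452,.4065,.2],.13)
    s=status.read_state(); Rm=R.from_rotvec(s['tcp_rot']).as_matrix(); O=s['tool_pos']+Rm@[0,0,.0127]
    print('seat px',proj(w,[O+Rm@[y,0,.073] for y in(.025,-.025)]).round(1).tolist())
    for o in('handle','basket'):
      for m in masks_of(w,o)[:1]:
        print(o,round(m['score'],2),m['bbox'],cv2.boxPoints(cv2.minAreaRect(np.argwhere(m['mask'])[:,::-1].astype(np.float32))).round().tolist())
        if o=='handle':
          for r in range(20,300,20):
            c=np.flatnonzero(m['mask'][r])
            if len(c): print(r,c.min(),c.max(),end='; ')
          print()
    return w
E
python3 -c "
from h import *
look()"
```

```text
turn deg [-0.04  0.02 -0.01] | turn deg [4.0000e-02 6.0000e-02 1.7999e+02] | 
shift tool [-0.0001  0.0009 -0.0006] world [0.0009 0.     0.0006] tcp [0.4511 0.4065 0.1994] F [-0.86  0.95 -1.42] t 10.35 w 0.137 grip 88.3 q [ 0.69  0.14  1.77 -0.    1.23  0.56]
seat px [[320.8, 174.0], [320.9, 226.5]]
handle 0.37 [304.1, 79.7, 328.7, 181.9] [[304.0, 83.0], [321.0, 80.0], [337.0, 180.0], [320.0, 183.0]]
100 318 323; 120 318 324; 140 318 324; 160 318 325; 180 320 325; 
basket 0.71 [260.0, 81.7, 353.7, 260.4] [[259.0, 85.0], [352.0, 79.0], [363.0, 256.0], [270.0, 262.0]]
```

Emit:
{"fn": "drive_tool", "kwargs": {"rows": [[0,0,0,0,0,-0.002,0],[0,0,0,0,0,-0.002,0],[0,0,0,0,-0.003,-0.0005,0],[0,0,0,0,-0.004,-0.0005,0],[0,0,0,0,-0.004,-0.0005,0],[0,0,0,0,-0.003,0,0],[0,0,0,0,0,0,0],[0,0,0,0,0,0,0]]}}

```text
time: 11.12
tool_pos: [0.4369, 0.4046, 0.2049]
tcp_rot: [-2.072, -2.361, 0.001]
wrist_force: [0.1, 0.5, -4.8]
width: 0.135
grip_force: 88.2
```

```bash
python3 -c "
from h import *
look()"
```

```text
turn deg [-0.03  0.03  0.  ] | turn deg [-4.0e-02 -5.0e-02 -1.8e+02] | 
shift tool [-0.0001  0.0149  0.0049] world [ 0.0148  0.0019 -0.0049] tcp [0.4372 0.4046 0.2049] F [ 0.58 -0.7  -4.6 ] t 11.22 w 0.139 grip 88.2 q [ 0.7   0.12  1.78 -0.    1.24  0.57]
seat px [[321.1, 173.9], [321.1, 226.5]]
handle 0.68 [315.4, 81.7, 325.9, 185.6] [[316.0, 82.0], [324.0, 82.0], [326.0, 184.0], [317.0, 184.0]]
100 316 324; 120 317 324; 140 318 324; 160 317 324; 180 317 325; 
basket 0.96 [275.8, 83.5, 368.9, 256.6] [[271.0, 253.0], [278.0, 80.0], [369.0, 84.0], [363.0, 256.0]]
```

Emit:
{"fn": "drive_tool", "kwargs": {"rows": [[0,0,0,0,0,-0.003,0],[0,0,0,0,0,-0.004,0],[0,0,0,0,0,-0.006,0],[0,0,0,0,0,-0.006,0],[0,0,0,0,0,-0.006,0],[0,0,0,0,0,-0.004,0],[0,0,0,0,0,0,0],[0,0,0,0,0,0,0]]}}

```text
time: 11.98
tool_pos: [0.4378, 0.4051, 0.235]
tcp_rot: [2.072, 2.361, 0.002]
wrist_force: [-0.2, 0.7, -7.1]
width: 0.136
grip_force: 88.1
```

```bash
python3 -c "
from h import *
w=look(); p=shot('side'); print(proj(p,[[.437,.405,.063]])); [print(o,m['bbox'],cv2.minAreaRect(np.argwhere(m['mask'])[:,::-1].astype(np.float32))) for o in('handle','basket') for m in masks_of(p,o)[:1]]"
```

```text
turn deg [-0.02  0.02 -0.  ] | turn deg [3.0e-02 3.0e-02 1.8e+02] | 
shift tool [-0.0001  0.0148  0.034 ] world [ 0.0147  0.0018 -0.034 ] tcp [0.4373 0.4047 0.234 ] F [ 0.05 -0.01 -6.66] t 12.08 w 0.136 grip 88.1 q [ 0.7   0.1   1.75 -0.    1.29  0.57]
seat px [[320.6, 174.0], [320.6, 226.5]]
handle 0.62 [318.5, 83.4, 325.7, 184.2] [[316.0, 80.0], [325.0, 80.0], [325.0, 183.0], [316.0, 183.0]]
80 320 321; 100 317 324; 120 317 324; 140 318 324; 160 319 324; 180 317 324; 
basket 0.84 [276.0, 83.5, 369.2, 255.7] [[274.0, 255.0], [277.0, 80.0], [368.0, 82.0], [364.0, 257.0]]
[[322.01235905 330.52901363]]
handle [311.7, 274.4, 330.5, 364.7] ((318.9158935546875, 320.1755676269531), (5.996005535125732, 89.04303741455078), 11.575190544128418)
basket [291.3, 272.6, 349.4, 379.4] ((321.65386962890625, 322.73077392578125), (47.460105895996094, 102.76485443115234), 11.309932708740234)
```

Emit:
{"fn": "drive_tool", "kwargs": {"rows": [[0,0,0,0,0,-0.008,0],[0,0,0,0,0,-0.014,0],[0,0,0,0,0,-0.018,0],[0,0,0,0,0,-0.018,0],[0,0,0,0,0,-0.018,0],[0,0,0,0,0,-0.018,0],[0,0,0,0,0,-0.014,0],[0,0,0,0,0,-0.006,0]]}}

```text
time: 13.0
tool_pos: [0.4385, 0.4057, 0.3529]
tcp_rot: [2.072, 2.36, 0.009]
wrist_force: [-0.1, 1.3, -6.8]
width: 0.139
grip_force: 88.3
```

```bash
python3 - <<'E'
from h import *
T,S=shot('top'),shot('side')
V=[]
for p in(T,S):
    m=masks_of(p,'tray')[0]; print(m['score'],m['bbox']); V.append((p,m['mask'].astype(float)))
for v in([V[0]],[V[1]],V): print(fitbox(v,[.471,-.307,0.01],lx=.137,ly=.257,z0=0,z1=.018))
rows([.44,.05,.345],.05,24,0)
E
```

```text
0.7 [396.4, 205.9, 488.0, 253.0]
0.56 [357.4, 145.1, 410.0, 189.9]
(array([ 0.4704131 , -0.30874186, -0.02511513]), np.float64(0.04061554694787384))
(array([ 0.47048604, -0.33660961,  0.00933515]), np.float64(0.14824285028708872))
(array([ 0.47073035, -0.30941716, -0.02258619]), np.float64(0.11978182278649407))
turn deg [-0.04  0.03  4.58] | turn deg [-5.0000e-02 -6.0000e-02 -1.7542e+02] | 
shift tool [-0.352  -0.0432  0.0029] world [ 0.0027 -0.3546 -0.0026] tcp [0.4373 0.4046 0.3476] F [ 0.42 -0.07 -6.61] t 13.2 w 0.137 grip 88.2 q [ 0.7   0.06  1.59 -0.    1.49  0.58]
[-0.0, 0.0, 0.19, -0.0147, -0.0018, 0.0001, 0],[-0.0, 0.0, 0.19, -0.0147, -0.0018, 0.0001, 0],[-0.0, 0.0, 0.19, -0.0147, -0.0017, 0.0001, 0],[-0.0, 0.0, 0.19, -0.0147, -0.0017, 0.0001, 0],[-0.0, 0.0, 0.19, -0.0147, -0.0016, 0.0001, 0],[-0.0, 0.0, 0.19, -0.0147, -0.0016, 0.0001, 0],[-0.0, 0.0, 0.19, -0.0147, -0.0015, 0.0001, 0],[-0.0, 0.0, 0.19, -0.0147, -0.0015, 0.0001, 0],[-0.0, 0.0, 0.19, -0.0147, -0.0014, 0.0001, 0],[-0.0, 0.0, 0.19, -0.0147, -0.0014, 0.0001, 0],[-0.0, 0.0, 0.19, -0.0147, -0.0013, 0.0001, 0],[-0.0, 0.0, 0.19, -0.0147, -0.0013, 0.0001, 0],[-0.0, 0.0, 0.19, -0.0147, -0.0012, 0.0001, 0],[-0.0, 0.0, 0.19, -0.0147, -0.0012, 0.0001, 0],[-0.0, 0.0, 0.19, -0.0147, -0.0011, 0.0001, 0],[-0.0, 0.0, 0.19, -0.0147, -0.0011, 0.0001, 0],[-0.0, 0.0, 0.19, -0.0147, -0.001, 0.0001, 0],[-0.0, 0.0, 0.19, -0.0147, -0.001, 0.0001, 0],[-0.0, 0.0, 0.19, -0.0147, -0.0009, 0.0001, 0],[-0.0, 0.0, 0.19, -0.0148, -0.0009, 0.0001, 0],[-0.0, 0.0, 0.19, -0.0148, -0.0008, 0.0001, 0],[-0.0, 0.0, 0.19, -0.0148, -0.0008, 0.0001, 0],[-0.0, 0.0, 0.19, -0.0148, -0.0007, 0.0001, 0],[-0.0, 0.0, 0.19, -0.0148, -0.0007, 0.0001, 0],
```

Emit:
{"fn": "drive_tool", "kwargs": {"rows": [[0,0,0,-0.004,0,0,0],[0,0,0,-0.008,0,0,0],[0,0,0.3,-0.012,0,0,0],[0,0,0.3,-0.016,0,0,0],[0,0,0.3,-0.019,0,0,0],[0,0,0.3,-0.021,0,0,0],[0,0,0.3,-0.022,0,0,0],[0,0,0.3,-0.022,0,0,0]]}}

```text
time: 13.87
tool_pos: [0.4518, 0.279, 0.3481]
tcp_rot: [2.11, 2.326, -0.001]
wrist_force: [0.3, -1.0, -6.6]
width: 0.134
grip_force: 88.2
```

Emit:
{"fn": "drive_tool", "kwargs": {"rows": [[0,0,0.3,-0.022,0,0,0],[0,0,0.3,-0.022,0,0,0],[0,0,0.3,-0.022,0,0,0],[0,0,0.3,-0.022,0,0,0],[0,0,0.3,-0.022,0,0,0],[0,0,0.3,-0.022,0,0,0],[0,0,0.3,-0.022,0,0,0],[0,0,0.3,-0.022,0,0,0]]}}

```text
time: 14.53
tool_pos: [0.4652, 0.1036, 0.3483]
tcp_rot: [2.159, 2.281, -0.001]
wrist_force: [-0.1, -0.0, -7.1]
width: 0.137
grip_force: 88.2
```

Emit:
{"fn": "drive_tool", "kwargs": {"rows": [[0,0,0.3,-0.022,0,0,0],[0,0,0.3,-0.022,0,0,0],[0,0,0.3,-0.022,0,0,0],[0,0,0.3,-0.022,0,0,0],[0,0,0.3,-0.022,0,0,0],[0,0,0.3,-0.022,0,0,0],[0,0,0.3,-0.022,0,0,0],[0,0,0.3,-0.022,0,0,0]]}}

```text
time: 15.2
tool_pos: [0.4713, -0.0719, 0.3483]
tcp_rot: [2.207, 2.236, -0.001]
wrist_force: [0.4, 0.5, -7.0]
width: 0.137
grip_force: 88.2
```

```bash
python3 -c "
from h import *
plan([.4707,-.308,.345],-.01)"
```

```text
turn deg [-0.01  0.05  1.32] | turn deg [-7.0000e-02 -1.0000e-02 -1.7868e+02] | 
shift tool [-0.2361 -0.0037  0.0035] world [-0.0006 -0.2361 -0.0033] tcp [ 0.4713 -0.0719  0.3483] F [ 0.43  0.49 -6.96] t 15.2 w 0.137 grip 88.2 q [-0.2  -0.17  1.81 -0.    1.51 -0.22]
```

Emit:
{"fn": "drive_tool", "kwargs": {"rows": [[0,0,0.3,-0.022,0,0,0],[0,0,0.3,-0.022,0,0,0],[0,0,0.3,-0.022,-0.001,0,0],[0,0,0.3,-0.022,-0.001,0,0],[0,0,0,-0.022,0,0,0],[0,0,0,-0.022,0,0,0],[0,0,0,-0.022,0,0,0],[0,0,0,-0.022,0,0,0]]}}

```text
time: 15.87
tool_pos: [0.469, -0.2476, 0.3483]
tcp_rot: [-2.23, -2.213, 0.001]
wrist_force: [-0.0, 0.3, -7.3]
width: 0.133
grip_force: 88.2
```

Emit:
{"fn": "drive_tool", "kwargs": {"rows": [[0,0,0,-0.02,0,0,0],[0,0,0,-0.016,0,0,0],[0,0,0,-0.011,0,0,0],[0,0,0,-0.006,0,0,0],[0,0,0,-0.002,0,0,0],[0,0,0,0,0,0,0],[0,0,0,0,0,0,0],[0,0,0,0,0,0,0]]}}

```text
time: 16.53
tool_pos: [0.4706, -0.2996, 0.3483]
tcp_rot: [-2.227, -2.215, -0.001]
wrist_force: [-1.2, -0.2, -6.4]
width: 0.139
grip_force: 88.2
```

```bash
python3 - <<'E'
from h import *
w=look(); plan([.4707,-.308,.345],-.01)
for o in('tray',):
  for m in masks_of(w,o)[:2]: print(o,m['score'],m['bbox'],cv2.boxPoints(cv2.minAreaRect(np.argwhere(m['mask'])[:,::-1].astype(np.float32))).round().tolist())
T=shot('top')
for o in('tray','basket','handle'):
  for m in masks_of(T,o)[:1]: print(o,m['score'],m['bbox'])
print(proj(w,box(.4707,-.308,-.01,.137,.257,0,.018)[4:]).round(0).tolist())
save(w,'w6.png',(200,20,460,380),1.6)
E
```

```text
turn deg [ 0.01 -0.01 -7.74] | turn deg [-1.0000e-02 -2.0000e-02  1.7226e+02] | 
shift tool [ 0.7061 -0.0223  0.1485] world [-0.0187  0.7063 -0.1484] tcp [ 0.4707 -0.2998  0.3484] F [ 0.69  0.01 -6.42] t 16.63 w 0.136 grip 88.2 q [-0.61 -0.01  1.66  0.    1.49 -0.61]
seat px [[321.1, 173.9], [321.1, 226.5]]
handle 0.81 [317.9, 82.7, 324.5, 181.6] [[317.0, 82.0], [324.0, 82.0], [324.0, 181.0], [317.0, 181.0]]
100 318 323; 120 317 323; 140 319 323; 160 318 324; 180 320 323; 
basket 0.88 [274.5, 83.3, 369.8, 256.8] [[273.0, 254.0], [276.0, 80.0], [367.0, 82.0], [363.0, 256.0]]
turn deg [ 0.   -0.    0.27] | turn deg [ 1.0000e-02  1.0000e-02 -1.7973e+02] | 
shift tool [-0.0081  0.0001  0.0034] world [ 0.0001 -0.0081 -0.0034] tcp [ 0.4706 -0.2999  0.3484] F [ 0.03  0.01 -6.27] t 16.73 w 0.133 grip 88.2 q [-0.61 -0.01  1.66  0.    1.49 -0.61]
tray 0.71 [279.6, 86.1, 358.2, 231.0] [[280.0, 84.0], [358.0, 84.0], [358.0, 229.0], [280.0, 229.0]]
tray 0.19 [313.3, 82.5, 327.2, 186.0] [[316.0, 81.0], [324.0, 81.0], [324.0, 183.0], [316.0, 183.0]]
tray 0.8 [395.8, 203.8, 481.1, 252.3]
basket 0.9 [411.1, 207.2, 481.0, 248.9]
handle 0.61 [143.1, 205.3, 236.8, 267.6]
[[283.0, 231.0], [278.0, 82.0], [364.0, 82.0], [357.0, 231.0]]
```

View pics/w6.png

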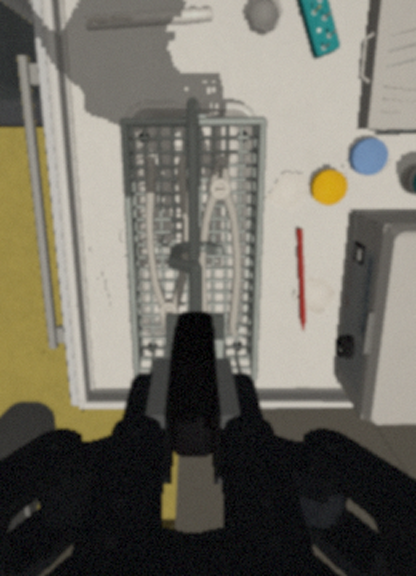

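The wrist view shows the level basket hanging with the pliers in it. The tray's far rim shows just above the basket at crop row 98, where the fit predicted. Lowering.

Emit:
{"fn": "drive_tool", "kwargs": {"rows": [[0,0,0,-0.003,0,0.005,0],[0,0,0,-0.003,0,0.012,0],[0,0,0,-0.002,0,0.018,0],[0,0,0,0,0,0.022,0],[0,0,0,0,0,0.022,0],[0,0,0,0,0,0.022,0],[0,0,0,0,0,0.016,0],[0,0,0,0,0,0.01,0]]}}

```text
time: 17.65
tool_pos: [0.4685, -0.3077, 0.2171]
tcp_rot: [-2.225, -2.21, 0.002]
wrist_force: [-0.8, 0.4, -7.4]
width: 0.137
grip_force: 88.1
```

Emit:
{"fn": "drive_tool", "kwargs": {"rows": [[0,0,0,0,0,0.006,0],[0,0,0,0,0,0.003,0],[0,0,0,0,0,0,0],[0,0,0,0,0,0,0],[0,0,0,0,0,0,0]]}}

```text
time: 18.07
tool_pos: [0.4713, -0.3093, 0.2138]
tcp_rot: [2.226, 2.212, 0.001]
wrist_force: [0.0, -0.4, -7.0]
width: 0.136
grip_force: 88.1
```

```bash
python3 - <<'E'
from h import *
w=look(); plan([.4707,-.308,.2],-.01)
for m in masks_of(w,'tray')[:1]: print('tray',m['score'],m['bbox'])
print('pred tray',proj(w,box(.4707,-.308,-.01,.137,.257,0,.018)[4:]).round(0).tolist())
E
```

```text
turn deg [ 0.11  0.09 -7.8 ] | turn deg [ 1.400e-01 -1.700e-01  1.722e+02] | 
shift tool [ 0.7155 -0.0236  0.0126] world [-0.0191  0.7156 -0.0137] tcp [ 0.4711 -0.3091  0.2137] F [-0.19  0.15 -6.19] t 18.17 w 0.139 grip 88.1 q [-0.62  0.05  1.84 -0.    1.25 -0.62]
seat px [[320.8, 173.6], [320.9, 226.2]]
handle 0.93 [317.4, 82.2, 323.3, 184.3] [[316.0, 81.0], [324.0, 81.0], [324.0, 182.0], [316.0, 182.0]]
100 317 324; 120 317 324; 140 318 324; 160 318 324; 180 319 323; 
basket 0.87 [274.9, 80.1, 367.4, 253.9] [[272.0, 253.0], [278.0, 80.0], [369.0, 83.0], [363.0, 256.0]]
turn deg [0.08 0.05 0.22] | turn deg [-8.0000e-02  1.2000e-01 -1.7978e+02] | 
shift tool [ 0.0009 -0.0002  0.0132] world [-0.0001  0.0009 -0.0132] tcp [ 0.4708 -0.3089  0.2132] F [ 0.2   0.67 -6.86] t 18.27 w 0.132 grip 88.1 q [-0.62  0.05  1.84 -0.    1.25 -0.62]
tray 0.88 [259.4, 66.1, 377.3, 261.8]
pred tray [[271.0, 263.0], [259.0, 62.0], [381.0, 62.0], [368.0, 263.0]]
```

Emit:
{"fn": "drive_tool", "kwargs": {"rows": [[0,0,0,0,-0.001,0.002,0],[0,0,0,0,0,0.002,0],[0,0,0,0,0,0.002,0],[0,0,0,0,0,0.002,0],[0,0,0,0,0,0.002,0],[0,0,0,0,0,0.0015,0],[0,0,0,0,0,0.001,0],[0,0,0,0,0,0,0]]}}

```text
time: 18.98
tool_pos: [0.4692, -0.3084, 0.1993]
tcp_rot: [-2.228, -2.214, 0.0]
wrist_force: [-0.1, -0.2, -7.0]
width: 0.136
grip_force: 88.2
```

Emit:
{"fn": "drive_tool", "kwargs": {"rows": [[0,0,0,0,0,0.001,0],[0,0,0,0,0,0.001,0],[0,0,0,0,0,0.001,0],[0,0,0,0,0,0,0],[0,0,0,0,0,0,0]]}}

```text
time: 19.4
tool_pos: [0.47, -0.309, 0.1978]
tcp_rot: [2.227, 2.213, 0.0]
wrist_force: [-0.4, -0.5, -1.9]
width: 0.141
grip_force: 88.8
```

Emit:
{"fn": "drive_tool", "kwargs": {"rows": [[0,0,0,0,0,0.004,0],[0,0,0,0,0,0.006,0],[0,0,0,0,0,0.006,0],[0,0,0,0,0,0.005,0],[0,0,0,0,0,0,0],[0,0,0,0,0,0,0],[0,0,0,0,0,0,0],[0,0,0,0,0,0,0]]}}

```text
time: 20.07
tool_pos: [0.4696, -0.3087, 0.1761]
tcp_rot: [2.228, 2.214, 0.0]
wrist_force: [-0.3, 0.4, -0.6]
width: 0.137
grip_force: 88.9
```

```bash
python3 -c "
from h import *
look()"
```

```text
turn deg [ 0.03  0.02 -7.81] | turn deg [ 4.0000e-02 -4.0000e-02  1.7219e+02] | 
shift tool [ 0.7151 -0.0221 -0.0242] world [-0.0176  0.7153  0.0239] tcp [ 0.4696 -0.3088  0.1761] F [ 0.17 -0.87 -2.15] t 20.17 w 0.134 grip 88.9 q [-0.63  0.07  1.89 -0.    1.18 -0.62]
seat px [[321.0, 173.8], [321.0, 226.4]]
handle 0.63 [317.6, 79.9, 323.8, 213.3] [[316.0, 79.0], [324.0, 79.0], [324.0, 212.0], [316.0, 212.0]]
80 318 323; 100 316 324; 120 317 324; 140 317 324; 160 318 324; 180 318 324; 
basket 0.59 [268.5, 80.2, 370.0, 263.8] [[265.0, 260.0], [271.0, 77.0], [370.0, 81.0], [364.0, 263.0]]
```

Emit:
{"fn": "drive_tool", "kwargs": {"rows": [[0,0,0,0,-0.004,0,0],[0,0,0,0,-0.006,0,0],[0,0,0,0,-0.008,0,0],[0,0,0,0,-0.012,0,0],[0,0,0,0,-0.015,0,0],[0,0,0,0,-0.015,0,0],[0,0,0,0,0,-0.015,0],[0,0,0,0,0,-0.025,0]]}}

```text
time: 20.93
tool_pos: [0.405, -0.3063, 0.2126]
tcp_rot: [-2.225, -2.208, 0.002]
wrist_force: [0.7, -0.1, -1.7]
width: 0.139
grip_force: 88.8
```

Emit:
{"fn": "drive_tool", "kwargs": {"rows": [[0,0,0,0,0,-0.035,0],[0,0,0,0,0,-0.035,0],[0,0,0,0,0,-0.03,0],[0,0,0,0,0,-0.02,0],[0,0,0,0,0,0,0],[0,0,0,0,0,0,0],[0,0,0,0,0,0,0]]}}

```text
time: 21.52
tool_pos: [0.408, -0.3078, 0.3343]
tcp_rot: [-2.228, -2.212, 0.0]
wrist_force: [0.0, 0.8, -1.9]
width: 0.136
grip_force: 89.0
```

```bash
python3 - <<'E'
from h import *
w=shot('wrist'); s=status.read_state()
for o in('handle','basket','tray'):
  for m in masks_of(w,o)[:1]:
    b=cv2.boxPoints(cv2.minAreaRect(np.argwhere(m['mask'])[:,::-1].astype(np.float32))); z=dict(handle=.112,basket=.046,tray=.018)[o]
    W=back(w,b,z)[:,:2]; print(o,round(m['score'],2),m['bbox'],W.round(3).tolist(),W.mean(0).round(4))
a=-.139; ex=np.array([np.cos(a),np.sin(a)]); st=np.array([.494,.2191])
rows([*(st-.06*ex),.26],a,24,0)
E
```

```text
handle 0.88 [361.3, 93.2, 373.8, 239.4] [[0.459, -0.405], [0.459, -0.208], [0.473, -0.209], [0.476, -0.406]] [ 0.4669 -0.3069]
basket 0.73 [327.1, 91.7, 395.6, 237.6] [[0.422, -0.205], [0.516, -0.206], [0.532, -0.436], [0.423, -0.435]] [ 0.4732 -0.3203]
tray 0.71 [315.2, 79.9, 404.0, 231.3] [[0.39, -0.436], [0.402, -0.18], [0.536, -0.185], [0.548, -0.442]] [ 0.4692 -0.3107]
turn deg [-0.17 -0.12  7.6 ] | turn deg [   0.18   -0.26 -172.4 ] | 
shift tool [0.535  0.0229 0.0748] world [ 0.0261  0.535  -0.0736] tcp [ 0.4085 -0.3076  0.3336] F [-0.14  0.02 -1.46] t 21.72 w 0.138 grip 89.0 q [-0.69 -0.1   1.77 -0.    1.47 -0.69]
[-0.01, -0.01, 0.32, 0.0223, 0.001, 0.0031, 0],[-0.01, -0.01, 0.32, 0.0223, 0.0008, 0.0031, 0],[-0.01, -0.01, 0.32, 0.0223, 0.0007, 0.0031, 0],[-0.01, -0.01, 0.32, 0.0223, 0.0006, 0.0031, 0],[-0.01, -0.01, 0.32, 0.0223, 0.0005, 0.0031, 0],[-0.01, -0.01, 0.32, 0.0223, 0.0003, 0.0031, 0],[-0.01, -0.01, 0.32, 0.0223, 0.0002, 0.0031, 0],[-0.01, -0.01, 0.32, 0.0223, 0.0001, 0.0031, 0],[-0.01, -0.01, 0.32, 0.0223, -0.0, 0.0031, 0],[-0.01, -0.01, 0.32, 0.0223, -0.0002, 0.0031, 0],[-0.01, -0.01, 0.32, 0.0223, -0.0003, 0.0031, 0],[-0.01, -0.01, 0.32, 0.0223, -0.0004, 0.0031, 0],[-0.01, -0.01, 0.32, 0.0223, -0.0005, 0.0031, 0],[-0.01, -0.01, 0.32, 0.0223, -0.0007, 0.0031, 0],[-0.01, -0.01, 0.32, 0.0223, -0.0008, 0.0031, 0],[-0.01, -0.01, 0.32, 0.0223, -0.0009, 0.0031, 0],[-0.01, -0.01, 0.32, 0.0223, -0.001, 0.0031, 0],[-0.01, -0.01, 0.32, 0.0223, -0.0011, 0.0031, 0],[-0.01, -0.01, 0.32, 0.0223, -0.0013, 0.0031, 0],[-0.01, -0.01, 0.32, 0.0223, -0.0014, 0.0031, 0],[-0.01, -0.01, 0.32, 0.0223, -0.0015, 0.0031, 0],[-0.01, -0.01, 0.32, 0.0223, -0.0016, 0.0031, 0],[-0.01, -0.01, 0.32, 0.0222, -0.0018, 0.0031, 0],[-0.01, -0.01, 0.32, 0.0222, -0.0019, 0.0031, 0],
```

The basket is free, with its handle upright, centred in the tray. Returning to the stand.

Emit:
{"fn": "drive_tool", "kwargs": {"rows": [[0,0,0.3,0.01,0.001,0,0],[0,0,0.3,0.018,0.001,0,0],[0,0,0.3,0.025,0.001,0,0],[0,0,0.3,0.028,0.001,0,0],[0,0,0.3,0.028,0,0,0],[0,0,0.3,0.028,0,0,0],[0,0,0.4,0.028,0,0,0],[0,0,0.4,0.028,0,0,0]]}}

```text
time: 22.38
tool_pos: [0.4181, -0.1133, 0.3352]
tcp_rot: [-2.278, -2.162, 0.0]
wrist_force: [1.5, 0.8, -2.0]
width: 0.136
grip_force: 89.0
```

Emit:
{"fn": "drive_tool", "kwargs": {"rows": [[0,0,0.4,0.028,0,0.005,0],[0,0,0.4,0.028,0,0.005,0],[0,0,0.4,0.028,0,0.005,0],[0,0,0.4,0.028,-0.001,0.005,0],[0,0,0.4,0.028,-0.001,0.005,0],[0,0,0.4,0.028,-0.001,0.005,0],[0,0,0.4,0.028,-0.001,0.005,0],[0,0,0.4,0.028,-0.001,0.005,0]]}}

```text
time: 23.05
tool_pos: [0.4298, 0.1104, 0.2951]
tcp_rot: [-2.337, -2.098, 0.001]
wrist_force: [0.7, 1.1, -1.4]
width: 0.139
grip_force: 89.0
```

Emit:
{"fn": "drive_tool", "kwargs": {"rows": [[0,0,0.4,0.028,-0.002,0.005,0],[0,0,0.4,0.028,-0.002,0.005,0],[0,0,0.4,0.024,-0.002,0.005,0],[0,0,0.4,0.016,-0.002,0.005,0],[0,0,0.4,0.008,-0.002,0.005,0],[0,0,0,0,0,0,0],[0,0,0,0,0,0,0],[0,0,0,0,0,0,0]]}}

```text
time: 23.72
tool_pos: [0.4329, 0.2122, 0.2708]
tcp_rot: [2.374, 2.057, -0.001]
wrist_force: [0.1, 0.4, -1.0]
width: 0.137
grip_force: 89.0
```

```bash
python3 - <<'E'
from h import *
for i in range(2): w=shot('wrist')
a=-.139; ex=np.array([np.cos(a),np.sin(a)]); st=np.array([.494,.2191])
rows([*(st-.06*ex),.131],a,6,0)
for m in masks_of(w,'stand')[:2]: print(m['score'],m['bbox'])
E
```

```text
turn deg [ 0.04 -0.   -0.27] | turn deg [-1.0000e-02 -6.0000e-02  1.7973e+02] | 
shift tool [ 0.0154 -0.001   0.1402] world [ 0.0013  0.0154 -0.1402] tcp [0.4333 0.212  0.2712] F [ 0.67  0.31 -0.78] t 23.82 w 0.139 grip 89.0 q [ 0.4  -0.14  1.92 -0.    1.36  0.55]
[0.01, -0.0, -0.04, 0.0026, -0.0002, 0.0234, 0],[0.01, -0.0, -0.04, 0.0026, -0.0002, 0.0234, 0],[0.01, -0.0, -0.04, 0.0026, -0.0002, 0.0234, 0],[0.01, -0.0, -0.04, 0.0026, -0.0002, 0.0234, 0],[0.01, -0.0, -0.04, 0.0026, -0.0001, 0.0234, 0],[0.01, -0.0, -0.04, 0.0026, -0.0001, 0.0234, 0],
0.66 [337.4, 132.5, 418.2, 182.2]
```

Emit:
{"fn": "drive_tool", "kwargs": {"rows": [[0,0,-0.3,0.005,0,0.02,0],[0,0,0,0.005,-0.001,0.03,0],[0,0,0,0.005,0,0.03,0],[0,0,0,0,0,0.03,0],[0,0,0,0,0,0.02,0],[0,0,0,0,0,0.01,0],[0,0,0,0,0,0,0],[0,0,0,0,0,0,0]]}}

```text
time: 24.53
tool_pos: [0.4346, 0.2276, 0.1314]
tcp_rot: [2.369, 2.063, 0.0]
wrist_force: [-0.3, 0.8, 0.1]
width: 0.14
grip_force: 88.8
```

```bash
python3 - <<'E'
from h import *
for i in range(3): w=shot('wrist')
rows([.494,.2191,.131],-.139,5,0)
E
```

```text
turn deg [ 0.2  -0.13  0.08] | turn deg [   0.2     0.31 -179.92] | 
shift tool [-0.0013  0.0589  0.0023] world [ 0.0581 -0.0094 -0.0021] tcp [0.4359 0.2285 0.1331] F [-1.02 -0.55 -0.96] t 24.68 w 0.133 grip 88.9 q [ 0.43 -0.02  2.07  0.    1.09  0.57]
[0.04, -0.03, 0.02, -0.0003, 0.0118, 0.0005, 0],[0.04, -0.03, 0.02, -0.0003, 0.0118, 0.0004, 0],[0.04, -0.03, 0.02, -0.0003, 0.0118, 0.0004, 0],[0.04, -0.03, 0.02, -0.0003, 0.0118, 0.0004, 0],[0.04, -0.03, 0.02, -0.0003, 0.0118, 0.0004, 0],
```

Emit:
{"fn": "drive_tool", "kwargs": {"rows": [[0,0,0,-0.001,0.01,0.002,0],[0,0,0,0,0.013,0,0],[0,0,0,0,0.013,0,0],[0,0,0,0,0.012,0,0],[0,0,0,0,0.008,0,0],[0,0,0,0,0.003,0,0],[0,0,0,0,0,0,0],[0,0,0,0,0,0,0]]}}

```text
time: 25.35
tool_pos: [0.4923, 0.2186, 0.1284]
tcp_rot: [-2.369, -2.063, 0.002]
wrist_force: [-0.7, -0.5, -1.3]
width: 0.14
grip_force: 88.9
```

```bash
python3 - <<'E'
from h import *
for i in range(3): w=shot('wrist')
plan([.494,.2191,.1167],-.139)
E
```

```text
turn deg [-0.04  0.02  0.12] | turn deg [-2.0000e-02 -6.0000e-02 -1.7988e+02] | 
shift tool [0.0006 0.0022 0.0119] world [ 0.0022  0.0003 -0.0119] tcp [0.4918 0.2188 0.1286] F [-0.9   0.9  -1.34] t 25.5 w 0.14 grip 88.9 q [0.37 0.07 1.98 0.   1.09 0.51]
```

No contact forces. Lowering onto the fork.

Emit:
{"fn": "drive_tool", "kwargs": {"rows": [[0,0,0,0.0005,0.002,0.003,0],[0,0,0,0,0,0.003,0],[0,0,0,0,0,0.003,0],[0,0,0,0,0,0.002,0],[0,0,0,0,0,0.001,0],[0,0,0,0,0,0,0],[0,0,0,0,0,0,0]]}}

```text
time: 26.08
tool_pos: [0.4945, 0.2191, 0.1167]
tcp_rot: [2.368, 2.064, 0.0]
wrist_force: [-0.5, 0.3, -0.7]
width: 0.138
grip_force: 89.0
```

```bash
python3 - <<'E'
from h import *
for i in range(2): w=shot('wrist')
plan([.494,.2191,.1167],-.139)
E
```

```text
turn deg [ 0.01 -0.    0.11] | turn deg [ 1.0000e-02  1.0000e-02 -1.7989e+02] | 
shift tool [-0.0001 -0.0005  0.0001] world [-0.0005  0.     -0.0001] tcp [0.4945 0.2191 0.1168] F [ 0.38  0.44 -1.5 ] t 26.18 w 0.138 grip 89.0 q [0.37 0.09 1.99 0.   1.06 0.51]
```

Emit:
{"fn": "drive_tool", "kwargs": {"rows": [[0,0,0,0,0,0.001,0],[0,0,0,0,0,0,0],[0,0,0,0,0,0,0.14],[0,0,0,0,0,0,0.25],[0,0,0,0,0,0,0.4],[0,0,0,0,0,0,0.7],[0,0,0,0,0,0,1],[0,0,0,0,0,0,1]]}}

```text
time: 26.85
tool_pos: [0.4944, 0.219, 0.1156]
tcp_rot: [-2.368, -2.064, 0.0]
wrist_force: [0.1, -1.3, -0.7]
width: 0.81
grip_force: 0.0
```

Emit:
{"fn": "drive_tool", "kwargs": {"rows": [[0,0,0,0,0,0,1],[0,0,0,0,0,0,1],[0,0,0,0,0,-0.01,1],[0,0,0,0,0,-0.02,1],[0,0,0,0,0,-0.03,1],[0,0,0,0,0,-0.03,1],[0,0,0,0,0,-0.03,1],[0,0,0,0,0,-0.03,1]]}}

```text
time: 27.52
tool_pos: [0.4943, 0.219, 0.2681]
tcp_rot: [2.368, 2.064, 0.001]
wrist_force: [0.7, 0.6, 0.6]
width: 0.999
grip_force: 0.0
```

```bash
python3 - <<'E'
from h import *
for i in range(6): w=shot('wrist')
plan([.494,.2191,.29],-.139)
S=shot('side');T=shot('top')
for n,p in(('w',w),('S',S),('T',T)):
  for o in('lifter','stand','basket','tray','pliers_a','handle'):
    for m in masks_of(p,o)[:2 if o=='pliers_a' else 1]: print(n,o,round(m['score'],2),m['bbox'])
# expected tab top end (as first measured) in this wrist view
a=-.139;c,s=np.cos(a),np.sin(a)
print('exp tab',proj(w,[[.4945+c*i*.007-s*j*.018,.2194+s*i*.007+c*j*.018,.154] for i in(-1,1) for j in(-1,1)]).round(1).tolist())
g=w['color'].max(2); q=np.zeros_like(g,bool); e=proj(w,[[.4945,.2194,.134]])[0].astype(int); q[e[1]-45:e[1]+45,e[0]-25:e[0]+25]=1
n,l,st,_=cv2.connectedComponentsWithStats(((g<38)&q).astype(np.uint8)); print(st[1:][st[1:,4]>40])
print('basket exp top',proj(T,box(.469,-.308,0,.094,.19,.046,.046)[4:]).round(0).tolist())
E
```

```text
turn deg [-0.09  0.05  0.11] | turn deg [-8.0000e-02 -1.5000e-01 -1.7989e+02] | 
shift tool [ 0.0004  0.0002 -0.0252] world [0.0003 0.0003 0.0252] tcp [0.4937 0.2188 0.2648] F [ 0.7  -0.33 -0.04] t 27.82 w 0.999 grip 0.0 q [ 0.37 -0.02  1.82  0.    1.34  0.51]
w lifter 0.66 [313.1, 148.5, 331.8, 211.6]
w stand 0.92 [295.8, 141.7, 365.8, 195.4]
w pliers_a 0.64 [308.3, 147.8, 332.2, 206.2]
S lifter 0.79 [315.1, 232.8, 335.7, 280.0]
S stand 0.79 [300.6, 244.7, 341.2, 284.9]
S basket 0.69 [355.7, 124.7, 403.1, 187.8]
S tray 0.86 [357.5, 150.5, 410.3, 190.9]
S handle 0.35 [298.8, 243.5, 339.4, 289.2]
T lifter 0.52 [246.4, 211.7, 261.9, 223.1]
T stand 0.63 [247.1, 196.3, 271.4, 232.2]
T basket 0.63 [405.6, 208.8, 478.1, 247.7]
T tray 0.93 [394.3, 207.3, 486.1, 252.0]
T pliers_a 0.71 [415.1, 212.7, 459.9, 223.4]
T pliers_a 0.64 [427.4, 229.5, 466.8, 240.6]
T handle 0.57 [408.3, 223.2, 461.4, 228.0]
exp tab [[314.2, 209.4], [314.0, 174.5], [328.0, 209.4], [328.4, 174.5]]
[[315 168  13  41 475]]
basket exp top [[476.0, 244.0], [408.0, 244.0], [408.0, 210.0], [475.0, 210.0]]
```

The lifter hangs where expected (tab at columns 315–328, ending at row 209). The basket and both pliers are in the tray, at the expected pixels. Handing in.

```bash
python3 -c "
from workcell import workorder
print(workorder.finish_job())"
```

```text
the job is handed in; nothing more can be done
None
```

The basket, with both pliers in it, stands unhooked inside the instrument tray, the lifting hook is back in its stand, and the job was handed in at about 28 s of the 67 s allowed.

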